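# Point out the shut valve, open it, point out its gauge

## Task

The water manifold on the board is under a pressure test, but one of its four outlet valves was left shut: its red lever lies across the pipe. For the colleague watching on camera, point down at that lever's pivot from just above it, without contact, for about two seconds; then push the lever round with the fingertips, without pinching it, until it lies fully in line with its pipe like the others, and let go. Last, point in the same way at the gauge on that same outlet, just above the middle of its dial, and after about two seconds finish still pointing there; touch no gauge and leave the other valves and the loose things as they are.

Things in the scene. Friction and masses are not known exactly. Their poses are not given: they have to be found in the camera images.
- board: Grey-painted wooden board 340 x 500 x 18 mm; origin centre of underside, x away from the robot, z up. A copper trunk pipe (top 86 to 90 mm above the bench) lies along y at x = +120 mm; four equal outlets 115 mm apart run from it to -x, each with a ball valve with a red lever on top (x = +20) and a gauge, dial up (x = -62). Three levers lie along their pipes, pointing to the trunk; one lies across.
- pivot_shut (a point): Pivot of the shut valve's lever: top of the steel nut, 115 mm above the bench, on the upright axis about which the lever turns. The point turns with the lever and the lever points along its -y.
- lever_shut (a point): Middle of the red sleeve of the shut valve's lever, 56 mm from the pivot axis. The sleeve is 52 mm long (30 to 82 mm from the axis), 18 mm wide and 10 mm thick; its underside is 110 mm and its top 120 mm above the bench. Beside and below it is free space down to the board (the trunk apart). Turns with the lever, which points along -y.
- valve_shut (a joint): Angle of the shut valve's lever, rad. 0: shut, across the pipe, pointing to the board's -y (the robot's right). It opens anticlockwise seen from above to 1.57, its stop: in line with the pipe, pointing to the board's +x, at the trunk. Stiff (0.3 N m, about 5 N at mid-sleeve); stays where it is left. Starts at 0 to 0.12.
- dial_shut (a point): Middle of the glass of the gauge on the shut valve's outlet (round, 63 mm across, white dial, glass facing up 126 mm above the bench), 82 mm from that valve's pivot, towards the robot. Its black needle is at zero and climbs to the green band as the valve opens, as on the other three.
- valve_b (a joint): Angle of the lever of another outlet's valve, rad; same lever and same values as valve_shut. It is open (1.50 to 1.57) and is to stay so.
- pivot_b (a point): Pivot of the lever of the open valve b, as pivot_shut.
- gauge_b: Gauge on the outlet of valve b; 63 mm across, 30 mm high, origin at the centre of the underside of its case, 96 mm above the bench.
- valve_c (a joint): Angle of the lever of another outlet's valve, rad; same lever and same values as valve_shut. It is open (1.50 to 1.57) and is to stay so.
- pivot_c (a point): Pivot of the lever of the open valve c, as pivot_shut.
- gauge_c: Gauge on the outlet of valve c; 63 mm across, 30 mm high, origin at the centre of the underside of its case, 96 mm above the bench.
- valve_d (a joint): Angle of the lever of another outlet's valve, rad; same lever and same values as valve_shut. It is open (1.50 to 1.57) and is to stay so.
- pivot_d (a point): Pivot of the lever of the open valve d, as pivot_shut.
- gauge_d: Gauge on the outlet of valve d; 63 mm across, 30 mm high, origin at the centre of the underside of its case, 96 mm above the bench.
- gauge_shut: The whole gauge on the shut valve's outlet; 63 mm across, 30 mm high, origin at the centre of the underside of its case, 96 mm above the bench.
- tape_reel: White reel of thread-seal tape, ring 52 mm across, 14 mm high, lying on the board's near margin. Origin at its underside. To be left alone.
- brass_cap: Hexagonal brass end cap, 31 mm across, 20 mm high, standing on the board's near margin. Origin at its underside. To be left alone.
- copper_elbow: Copper elbow, two 25 mm tubes 34 mm long at right angles, lying on the board's near margin. Origin at its underside. To be left alone.
- paste_tub: Tub of jointing paste with a blue lid, 72 mm across, 75 mm high, on the bench. Origin at its underside. To be left alone.
- spray_bottle: Bottle of leak-finder with a red cap, 60 mm across, 170 mm high, at the back of the bench. Origin at its underside. To be left alone.
- wrench: Steel wrench, 220 mm long, lying on the bench to the right. Origin at its underside. To be left alone.
- screwdriver: Screwdriver with an orange handle, 200 mm long, lying on the bench to the left. Origin at its underside. To be left alone.
- tape_measure: Yellow and black tape measure, 70 x 40 x 66 mm, standing on the bench to the right. Origin at its underside. To be left alone.

How it is judged:
On the way, in this order (a step that is already met when the one before it is completed fails the run):
1. the fingertips dwell just above the pivot of the shut valve, without contact, while it is still shut (value of joint valve_shut below 0.25 rad and horizontal distance between the grasp point and pivot_shut below 0.03 m and z of the grasp point in the frame of pivot_shut between 0 and 0.075 m and contact force between the fingers and anything else below 0.3 N), for 1.7 s.
2. the lever has been pushed in line with its pipe and let go (value of joint valve_shut above 1.42 rad and contact force between the fingers and anything else below 0.3 N), for 0.2 s.
3. the fingertips dwell just above the middle of that outlet's gauge, without contact (horizontal distance between the grasp point and dial_shut below 0.03 m and z of the grasp point in the frame of dial_shut between 0 and 0.075 m and contact force between the fingers and anything else below 0.3 N), for 1.7 s.
At the end, for the whole second after the job is handed in: Lever within about 8 degrees of in line with its pipe; the grasp point still within 30 mm sideways of the middle of that outlet's dial and under 75 mm above it, fingers touching nothing; other valves open; no loose thing moved over 15 mm. Each pointing lasted 1.7 s or more (all of step 3 and value of joint valve_shut above 1.42 rad and value of joint each of valve_b, valve_c, valve_d above 1.35 rad and distance of each of tape_reel, brass_cap, copper_elbow, paste_tub, spray_bottle, wrench, screwdriver, tape_measure from where it was at the start of the episode below 0.015 m).
It fails at once if the lever of the shut valve is pinched between the fingers instead of pushed (contact force between the fingers and valve_shut_c3 above 3 N and contact force between the fingers and valve_shut_c4 above 3 N).
It fails at once if another valve is turned away from open (value of joint any of valve_b, valve_c, valve_d below 1.35 rad).
It fails at once if a gauge is touched (contact force between any of the fingers, the arm and gauge_shut above 0.3 N or contact force between any of the fingers, the arm and gauge_b above 0.3 N or contact force between any of the fingers, the arm and gauge_c above 0.3 N or contact force between any of the fingers, the arm and gauge_d above 0.3 N).
It fails at once if a loose thing is lifted, carried or pushed more than 15 mm from its place (distance of any of tape_reel, brass_cap, copper_elbow, paste_tub, spray_bottle, wrench, screwdriver, tape_measure from where it was at the start of the episode above 0.015 m).
It also fails if it takes over 54 s, if anything falls off the work surface, if the arm or the gripper's body presses on something with over 40 N, if the wrist force passes 120 N, or if a joint passes its speed limit or range.

## Robot

A 6-joint arm with a two-finger parallel gripper is mounted at the origin on the work surface. World frame = base frame: x ahead of the robot, y to its left, z up, the work surface at z = 0. Lengths are in m, angles in rad, forces in N, time in s.
With the tool pointing down it reaches from about 0.25 to 0.725 m from the base axis. Payload 4 kg.
Tool frame: the origin (TCP) lies between the finger pads; the fingertips stand 8 mm ahead of it and the grasp point (between the pads) lies 11 mm behind it; z points along the fingers, y is the direction in which the jaws open and shut (so a half turn about z gives the same grasp; the last joint's range is limited). The gripper opens to 85 mm and grips with 20 to 120 N. Pads are 22 mm wide; open, the fingers measure 114 mm over their backs; the gripper's body (76 mm by 85 mm) begins 54 mm behind the grasp point. The pads swing forward as they close: fully open they stand 13 mm farther back than shut.
Start: joints at [1.119, 0.241, 0.005, 1.335, 0, 1.571], TCP at [0.218, 0.45, 0.239] pointing down, gripper open.
Joint ranges: [-2.72, 2.72], [-1.05, 1.87], [-1.09, 1.28], [-1.99, 2.15], [-1.42, 1.44], [-3.14, 3.14]. Speed limits (rad/s): [2.79, 2.79, 3.14, 3.14, 3.14, 3.14].

## Interface

Orientations are given as a unit quaternion [x, y, z, w].
In Python, from workcell import * gives the robot as it stands.
- The arm moves only by the tool send_rows, never from a script. Its argument "increments" is a list that holds one entry, the list of rows, each a list of 6 numbers: the shift along the tool's x, y, z in units of 50 mm (1.0 is 50 mm), then the turn, a rotation vector about the tool's x, y, z in units of 10 degrees (1.0 is 10 degrees). In form: [[[x, y, z, ax, ay, az], ...]]. A call has 1 to 8 rows; each row shifts and turns the commanded pose from where the row before left it, along the tool's axes as they then stand; what a row does not reach is not made up. A row lasts 1/8 s, in which the tool goes at most 62.5 mm and 10.7 degrees, less where a joint would pass 70% of its speed; a pose out of reach is approached as far as the arm can. A call with a number of a shift or a turn outside -1 to 1 is refused whole. A call with a gripper value outside its range is refused whole. "grip" is the closure, from 0 (fully open) to 1 (shut), set as the call begins (left out, the last holds). The fingers move at their own pace and stop on an object; the grip force is fixed at half the most. Time passes only in rows, so rows that do not move let the fingers close. It gives the time, the measured TCP pose, the force and the opening at its end, in the units of the state.
- get_obs(): the state, without advancing time (a new reading comes with each control period).
- camera(name): name is "scene" or "top"; returns a dict with "color" (400x640x3 uint8, red, green, blue), "z_map" (400x640 float32, m along the optical axis (not along the pixel's ray), 0 where there is no reading), "intrinsics" (3x3 intrinsics, pixels), "pose" (4x4, takes a point from camera to world coordinates). Camera axes: x right, y down, z forward; pixel columns grow to the right and rows downward; lengths in m; the calibration is good to about 2 mm. A picture is of the moment at which its call begins.
- job_done(): hands the job in, once; it reports no verdict.
The state is a dict: "clock": time; "joint_pos": joint angles; "joint_vel": joint speeds; "tau": joint torques, N m; "eef_pos": TCP position; "tool_rot": TCP orientation; "ft_force": force on the tool from outside, world axes, zero at the start; "ft_torque": the same for the moment, N m; "grip_width": finger opening in m.
Only numpy, scipy, OpenCV 4.12 (cv2) and the standard library are available. Lean on these libraries where they do the work, as an engineer would, in place of code of your own. Each camera call takes 0.05 s, during which the arm holds its last target.

## Working session

There is one attempt and no reset: what is moved stays moved. The work goes in short steps, Python scripts to look and compute and a tool call to move; the robot and the scene stay as the last step left them, time stands still between calls to the robot, and variables do not carry over. Pictures are saved under pics/ and viewed, and the job is handed in when it is done.

Besides the shell and the picture viewer there is one more tool, called after "Call:" as name(argument=value, ...), one argument or row to a line, values as JSON. send_rows: Moves the arm, as the interface text tells. Its arguments: {"type":"object","properties":{"increments":{"type":"array"},"grip":{"type":"number"}},"required":["increments"]}

```bash
mkdir -p pics
python3 - <<'E'
from workcell import *
import cv2
o=get_obs(); print(o)
for n in("top","scene"):
    c=camera(n); cv2.imwrite(f"pics/{n}0.png",c["color"][:,:,::-1]); print(n,c["intrinsics"],c["pose"])
E
```

```text
{'clock': 0.0, 'joint_pos': array([1.11901716e+00, 2.41408753e-01, 3.72842707e-03, 1.33516982e+00,
       8.44851421e-06, 1.57078610e+00]), 'joint_vel': array([-1.19492423e-03, -1.45208028e-03, -1.77108484e-03,  1.52588078e-05,
        1.24644096e-03,  6.80244141e-06]), 'tau': array([-2.88776810e-04, -3.72315824e+01,  2.52410710e+01,  1.70606165e-02,
       -5.19215962e-05, -1.63553983e-05]), 'eef_pos': array([0.21801852, 0.44929567, 0.23841663]), 'tool_rot': array([ 2.23968339e-01,  9.74595880e-01, -9.99872033e-04, -2.34122090e-04]), 'ft_force': array([-0.11573192, -0.41625628,  0.45481084]), 'ft_torque': array([ 0.01510304,  0.00189993, -0.0151771 ]), 'grip_width': 0.08519425588387174}
top [[374.15178438   0.         318.87897524]
 [  0.         374.15178438 200.69427015]
 [  0.           0.           1.        ]] [[-0.08503425 -0.97340971  0.21270335  0.36507623]
 [-0.99635908  0.08175582 -0.02417794  0.0048968 ]
 [ 0.00614531 -0.21398487 -0.97681764  1.14640221]
 [ 0.          0.          0.          1.        ]]
scene [[518.73648189   0.         317.83383732]
 [  0.         518.73648189 214.19918871]
 [  0.           0.           1.        ]] [[-0.37750588  0.5298895  -0.7594119   1.86460075]
 [ 0.9259407   0.20617749 -0.31642482  0.53686943]
 [-0.01109655 -0.82262261 -0.56847947  1.07205486]
 [ 0.          0.          0.          1.        ]]
```

View pics/top0.png

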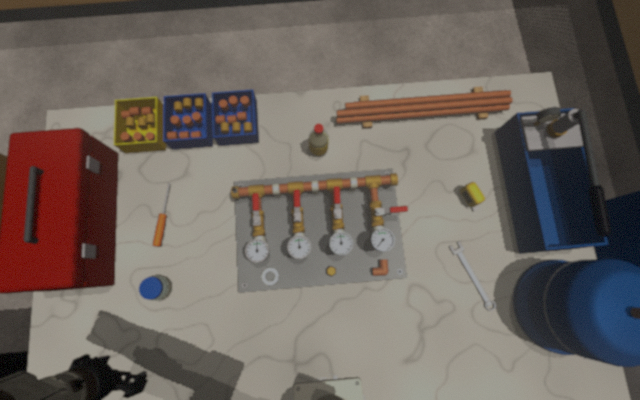

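View pics/scene0.png

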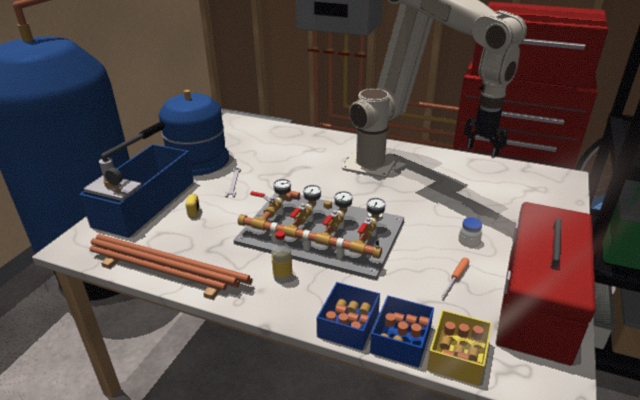

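The top view shows the shut valve as the rightmost one: its lever lies at about (398,209), its pivot near (379,211) and its gauge at (381,239). Next I'll measure these.

```bash
cat > h.py <<'E'
import numpy as np
def plane(c,u,v,h):
    K=c["intrinsics"];T=c["pose"]
    d=T[:3,:3]@np.linalg.solve(K,[u,v,1.0]); o=T[:3,3]
    return o+d*(h-o[2])/d[2]
def cloud(c):
    K=c["intrinsics"];T=c["pose"];z=c["z_map"].astype(float)
    v,u=np.mgrid[:z.shape[0],:z.shape[1]]
    p=np.stack([(u-K[0,2])/K[0,0]*z,(v-K[1,2])/K[1,1]*z,z],-1)
    return p@T[:3,:3].T+T[:3,3]
def proj(c,p):
    K=c["intrinsics"];T=c["pose"]; q=K@(T[:3,:3].T@(np.asarray(p)-T[:3,3])); return q[:2]/q[2]
E
python3 - <<'E'
from workcell import *
from h import *
import cv2
c=camera("top"); im=c["color"]; P=cloud(c)
cv2.imwrite("pics/crop1.png",cv2.resize(im[165:290,225:415,::-1],None,fx=4,fy=4,interpolation=cv2.INTER_CUBIC))
hsv=cv2.cvtColor(im,cv2.COLOR_RGB2HSV)
# white dials
m=((hsv[...,1]<60)&(hsv[...,2]>110)).astype(np.uint8); m[:, :235]=0;m[:,405:]=0;m[:225]=0;m[262:]=0
n,l,s,ce=cv2.connectedComponentsWithStats(m)
for i in range(1,n):
    if s[i,4]>60:
        print("dial",s[i],ce[i],plane(c,*ce[i],.126),np.median(P[l==i],0))
red=(((hsv[...,0]<5)|(hsv[...,0]>174))&(hsv[...,1]>170)&(hsv[...,2]>70)).astype(np.uint8); red[:,:235]=0;red[:,420:]=0;red[:175]=0;red[230:]=0
n,l,s,ce=cv2.connectedComponentsWithStats(red)
for i in range(1,n):
    if s[i,4]>15: print("red",s[i],ce[i],plane(c,*ce[i],.12),np.median(P[l==i],0))
z=P[...,2]; 
b=(abs(z-.018)<.006); print(b.sum())
for v in range(200,222,3): print(v,[int(1000*x) for x in z[v,365:415:2]])
E
```

```text
dial [ 235  225   56   37 1555] [260.20836013 243.49839228] [0.48182827 0.14887022 0.126     ] [0.48915262 0.14869782 0.01853214]
dial [ 287  225  118   37 3231] [349.14948932 243.90529248] [ 0.46028747 -0.09229371  0.126     ] [ 0.46290958 -0.09744955  0.01993487]
red [334 187   5  16  52] [336.34615385 194.34615385] [ 0.6027123  -0.07114687  0.12      ] [ 0.60249494 -0.07120313  0.1197817 ]
red [295 191   4  15  56] [296.48214286 197.71428571] [0.60239634 0.04152732 0.12      ] [0.60221285 0.04148769 0.11973536]
red [253 194   5  15  34] [255.05882353 200.41176471] [0.60437257 0.15786667 0.12      ] [0.60541764 0.15811784 0.11954947]
15070
200 [18, 14, 13, 74, 79, 86, 75, 12, 13, 19, 14, 16, 16, 20, 19, 18, -3, 1, -1, -2, 1, 3, 0, 0, -2]
203 [19, 18, 75, 82, 87, 87, 83, 86, 18, 20, 19, 15, 21, 16, 16, 17, -2, 2, -1, 0, 0, 0, 1, 2, 1]
206 [16, 19, 71, 82, 83, 84, 86, 79, 19, 16, 16, 17, 22, 18, 114, 120, 119, 116, 120, 120, 120, -3, 0, 2, -3]
209 [15, 20, 16, 74, 80, 106, 114, 112, 104, 107, 106, 111, 115, 122, 116, 120, 120, 122, 120, 119, 117, 116, 1, -4, -2]
212 [15, 17, 16, 75, 86, 111, 117, 113, 109, 107, 107, 111, 113, 118, 116, 119, 17, 0, 2, 0, -1, -3, -2, -2, -1]
215 [14, 17, 16, 70, 77, 92, 94, 93, 77, 16, 19, 18, 16, 18, 18, 17, 18, -1, 3, -2, 0, 0, 1, -1, -2]
218 [18, 20, 20, 69, 83, 84, 85, 85, 81, 18, 17, 17, 12, 19, 17, 13, 19, 0, -3, 0, -2, 0, 0, 4, -1]
221 [19, 20, 18, 72, 82, 82, 88, 85, 82, 78, 19, 16, 17, 21, 22, 15, 19, 0, 0, 1, 3, 1, 3, 0, -2]
```

View pics/crop1.png

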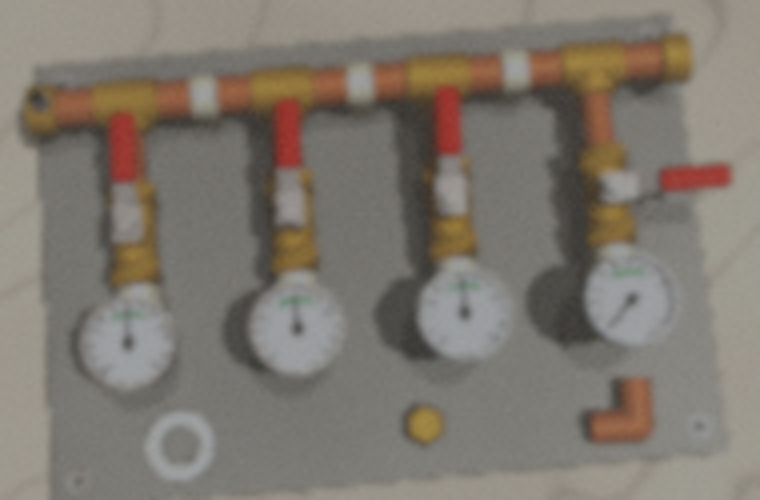

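Run:
```python
from workcell import *
from h import *
import cv2
c=camera("top"); im=c["color"]; P=cloud(c);z=P[...,2]
def comps(m,name,h,mn):
    n,l,s,ce=cv2.connectedComponentsWithStats(m.astype(np.uint8))
    r=[]
    for i in range(1,n):
        if s[i,4]>mn:
            pts=plane(c,*ce[i],h); q=np.median(P[l==i],0); r.append(pts)
            (cc,rad)=cv2.minEnclosingCircle(np.argwhere(l==i)[:,::-1].astype(np.float32))
            print(name,s[i],ce[i].round(1),pts.round(4),q.round(4),np.array(cc).round(1),round(rad,1),plane(c,*cc,h).round(4))
    return r
roi=np.zeros(z.shape,bool); roi[220:265,235:405]=1
g=comps(roi&(z>.118)&(z<.135),"gauge",.126,150)
hsv=cv2.cvtColor(im,cv2.COLOR_RGB2HSV)
roi=np.zeros(z.shape,bool); roi[180:225,235:415]=1
comps(roi&(z>.103)&(z<.13),"lever",.118,15)
rr=((hsv[...,0]<8)|(hsv[...,0]>172))&(hsv[...,1]>150)
comps(roi&(z>.103)&(z<.13)&rr,"sleeve",.12,10)
g=np.array(g); a=np.polyfit(g[:,1],g[:,0],1); print("slope",a, np.degrees(np.arctan(a[0])))
```

```text
gauge [371 228  23  23 413] [382.2 239.1] [ 0.4657 -0.1838  0.126 ] [ 0.466  -0.1845  0.1218] [382.3 239.2] 11.7 [ 0.4655 -0.184   0.126 ]
gauge [329 232  24  23 402] [340.6 242.8] [ 0.4652 -0.0694  0.126 ] [ 0.4658 -0.0698  0.1216] [340.5 242.7] 11.6 [ 0.4654 -0.0691  0.126 ]
gauge [287 235  24  24 408] [298.5 246.3] [0.4655 0.0455 0.126 ] [0.4658 0.0455 0.1216] [298.6 246.3] 11.7 [0.4653 0.0455 0.126 ]
gauge [245 239  24  23 399] [256.4 250. ] [0.4651 0.1602 0.126 ] [0.4655 0.1606 0.1216] [256.5 250.1] 11.9 [0.465  0.1599 0.126 ]
lever [333 186   8  32 201] [336.5 201.7] [ 0.582  -0.0698  0.118 ] [ 0.5835 -0.0702  0.1161] [337.  201.5] 15.8 [ 0.5824 -0.0712  0.118 ]
lever [293 189   8  33 217] [296.3 205. ] [0.5819 0.0435 0.118 ] [0.5825 0.0437 0.1157] [296. 205.] 16.1 [0.5821 0.0445 0.118 ]
lever [252 193   8  32 211] [255.3 208.7] [0.5809 0.1586 0.118 ] [0.5824 0.1589 0.1162] [255.5 208.5] 15.9 [0.5816 0.1581 0.118 ]
lever [375 205  33  10 207] [390.5 209.6] [ 0.5467 -0.2183  0.118 ] [ 0.5471 -0.2187  0.1165] [391. 211.] 16.3 [ 0.5427 -0.2193  0.118 ]
sleeve [334 187   6  16  82] [336.3 194.6] [ 0.6021 -0.0708  0.12  ] [ 0.6027 -0.071   0.119 ] [336.5 194.5] 7.6 [ 0.6022 -0.0715  0.12  ]
sleeve [294 190   6  16  84] [296.3 197.4] [0.6032 0.0421 0.12  ] [0.6041 0.0421 0.1198] [297.  197.5] 7.8 [0.6029 0.04   0.12  ]
sleeve [252 194   7  16  89] [255.4 201.5] [0.6013 0.1572 0.12  ] [0.6006 0.1571 0.1185] [255.  201.4] 7.7 [0.6016 0.1582 0.12  ]
sleeve [391 207  15   5  52] [398.  209.1] [ 0.5461 -0.239   0.12  ] [ 0.5463 -0.2385  0.1194] [398. 209.] 7.3 [ 0.5463 -0.2391  0.12  ]
slope [-0.00125571  0.46538003] -0.07194684853434305
```

Cross-checks agree: the dials are 114.5–115 mm apart, and board yaw is about 0. The shut dial is at (0.4655,-0.184). The pivot is therefore (0.5475,-0.184), and the sleeve comes out 55 mm from it. I'll shut the fingers and turn the tool so that tool x = world +y and tool y = world +x.

Call:
send_rows(
  increments=[
    [[0,0,0,0,0,0.916],[0,0,0,0,0,0.916],[0,0,0,0,0,0.916],[0,0,0,0,0,0.916],[0,0,0,0,0,0.916],[0,0,0,0,0,0.916],[0,0,0,0,0,0.916]],
  ],
  grip=1,
)

```text
clock: 1.08
eef_pos: [0.2182, 0.4497, 0.239]
tool_rot: [0.709, 0.705, -0.0, 0.0]
ft_force: [0.6, -0.1, -0.3]
grip_width: -0.0001
```

Call:
send_rows(
  increments=[
    [[-0.9,0.47,0,0,0,0],[-0.9,0.47,0,0,0,0],[-0.9,0.47,0,0,0,0],[-0.9,0.47,0,0,0,0],[-0.9,0.47,0,0,0,0],[-0.9,0.47,0,0,0,0],[-0.9,0.47,0,0,0,0],[0,0,0,0,0,0]],
  ],
)

```text
clock: 2.08
eef_pos: [0.3838, 0.1322, 0.2392]
tool_rot: [0.709, 0.705, -0.0, 0.0]
ft_force: [0.2, 0.2, 0.4]
grip_width: -0.0002
```

Call:
send_rows(
  increments=[
    [[-0.903,0.463,0,0,0,0],[-0.903,0.463,0,0,0,0],[-0.903,0.463,0,0,0,0],[-0.903,0.463,0,0,0,0],[-0.903,0.463,0,0,0,0],[-0.903,0.463,0,0,0,0],[-0.903,0.463,0,0,0,0],[0,0,0,0,0,0]],
  ],
)

```text
clock: 3.08
eef_pos: [0.5459, -0.1828, 0.2379]
tool_rot: [0.708, 0.706, -0.0, -0.0]
ft_force: [-0.6, 0.7, -0.5]
grip_width: 0.0001
```

Call:
send_rows(
  increments=[
    [[0,0,0.4,0,0,0],[0,0,0.4,0,0,0],[0,0,0.4,0,0,0],[0,0,0.4,0,0,0],[0,0,0,0,0,0],[0,0,0,0,0,0],[0,0,0,0,0,0],[0,0,0,0,0,0]],
  ],
)

```text
clock: 4.08
eef_pos: [0.5452, -0.1813, 0.1602]
tool_rot: [0.707, 0.707, 0.0, 0.001]
ft_force: [-0.9, -0.2, 0.4]
grip_width: -0.0001
```

Run:
```python
from workcell import *
from h import *
import cv2
for n,(a,b,c0,d) in dict(scene=(150,290,220,420),top=(160,300,280,430)).items():
    c=camera(n); cv2.imwrite(f"pics/{n}2.png",cv2.resize(c["color"][a:b,c0:d,::-1],None,fx=4,fy=4,interpolation=cv2.INTER_CUBIC))
```

```text
(no output)
```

View pics/scene2.png

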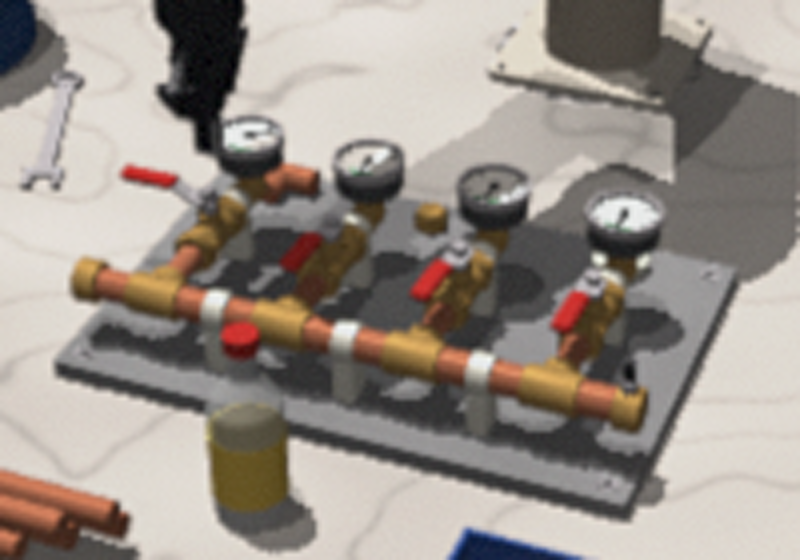

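View pics/top2.png

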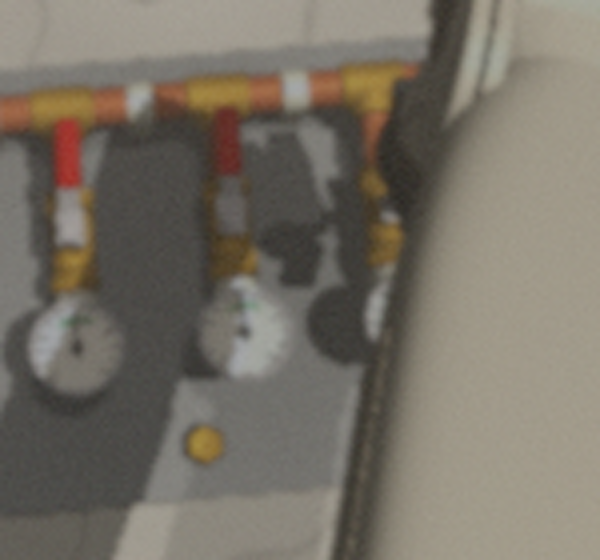

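Scene view: the fingertip, at crop (205,150), hangs directly above the lever's nut at (210,200) with a clear gap, and the lever at (148,175) is still across the pipe. I'll hold here.

Call:
send_rows(
  increments=[
    [[0,0,0,0,0,0],[0,0,0,0,0,0],[0,0,0,0,0,0],[0,0,0,0,0,0],[0,0,0,0,0,0],[0,0,0,0,0,0],[0,0,0,0,0,0],[0,0,0,0,0,0]],
  ],
)

```text
clock: 5.18
eef_pos: [0.5448, -0.1813, 0.1593]
tool_rot: [0.707, 0.707, 0.0, -0.0]
ft_force: [-0.4, 0.4, -0.2]
grip_width: 0.0001
```

Call:
send_rows(
  increments=[
    [[0,0,0,0,0,0],[0,0,0,0,0,0],[0,0,0,0,0,0],[0,0,0,0,0,0],[0,0,0,0,0,0],[0,0,0,0,0,0],[0,0,0,0,0,0],[0,0,0,0,0,0]],
  ],
)

```text
clock: 6.18
eef_pos: [0.5448, -0.1813, 0.1593]
tool_rot: [0.707, 0.707, -0.0, 0.0]
ft_force: [-1.0, 0.2, -1.1]
grip_width: 0.0001
```

Call:
send_rows(
  increments=[
    [[-0.36,-0.165,0,0,0,0],[-0.365,-0.165,0,0,0,0],[-0.365,-0.165,0,0,0,0],[-0.365,-0.165,0,0,0,0],[0,0,0.35,0,0,0],[0,0,0.35,0,0,0],[0,0,0.35,0,0,0],[0,0,0,0,0,0]],
  ],
)

```text
clock: 7.18
eef_pos: [0.5101, -0.2543, 0.1054]
tool_rot: [0.707, 0.707, -0.001, -0.002]
ft_force: [0.4, 0.8, -0.6]
grip_width: -0.0001
```

Run:
```python
from workcell import *
from h import *
import cv2
print(get_obs()["eef_pos"],get_obs()["ft_force"])
c=camera("scene"); cv2.imwrite(f"pics/s3.png",cv2.resize(c["color"][150:250,220:340,::-1],None,fx=6,fy=6,interpolation=cv2.INTER_CUBIC))
```

```text
[ 0.51013867 -0.25432801  0.10535564] [ 0.37838886  0.84708152 -0.63075602]
```

View pics/s3.png

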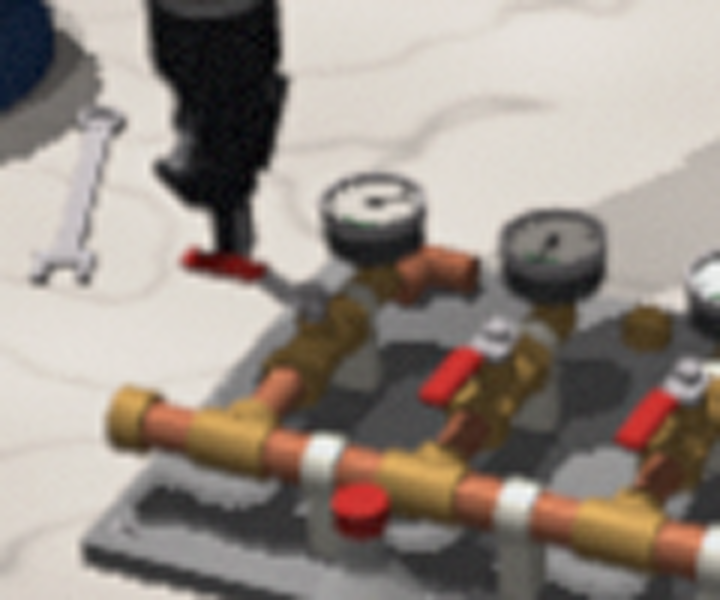

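Scene view: the fingertip, at crop (235,240), stands just behind the sleeve at (225,263), on the robot side and clear of the gauge. I'll approach and then start the arc. One rigid 10° turn about the pivot is the constant tool step x -0.06, y +0.25, turn -1.

Call:
send_rows(
  increments=[
    [[0,0.14,0,0,0,0],[0,0.14,0,0,0,0],[-0.03,0.125,0,0,0,-0.5],[-0.03,0.125,0,0,0,-0.5],[-0.03,0.125,0,0,0,-0.5],[-0.03,0.125,0,0,0,-0.5],[0,0,0,0,0,0]],
  ],
)

```text
clock: 8.1
eef_pos: [0.5517, -0.2575, 0.1076]
tool_rot: [0.574, 0.819, -0.001, 0.001]
ft_force: [-2.4, -2.9, 1.1]
grip_width: 0.0
```

Run:
```python
from workcell import *
from h import *
import cv2
c=camera("scene"); cv2.imwrite(f"pics/s4.png",cv2.resize(c["color"][150:250,220:340,::-1],None,fx=6,fy=6,interpolation=cv2.INTER_CUBIC))
```

```text
(no output)
```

View pics/s4.png

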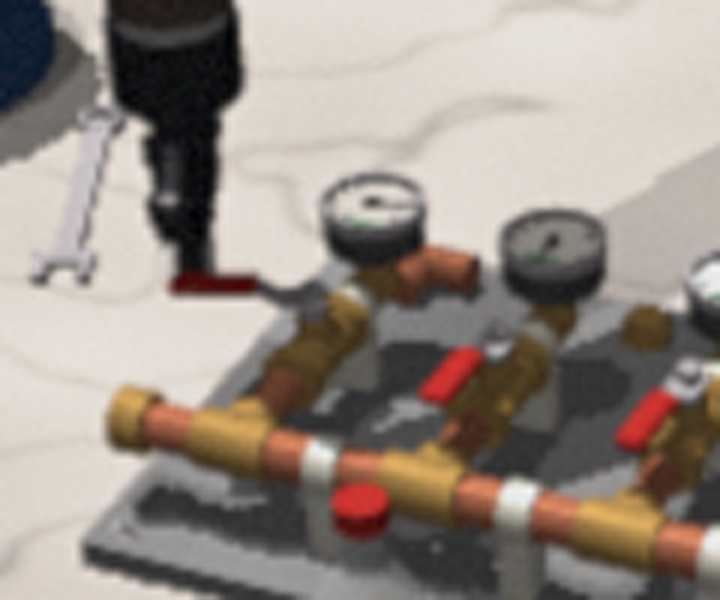

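The lever has begun to turn (sleeve at crop (212,285)), and the force is small. Continuing.

Call:
send_rows(
  increments=[
    [[-0.03,0.125,0,0,0,-0.5],[-0.03,0.125,0,0,0,-0.5],[-0.03,0.125,0,0,0,-0.5],[-0.03,0.125,0,0,0,-0.5],[-0.03,0.125,0,0,0,-0.5],[-0.03,0.125,0,0,0,-0.5],[-0.03,0.125,0,0,0,-0.5],[-0.03,0.125,0,0,0,-0.5]],
  ],
)

```text
clock: 9.15
eef_pos: [0.5978, -0.2379, 0.1074]
tool_rot: [0.259, 0.966, -0.001, 0.001]
ft_force: [-2.7, -5.5, 1.5]
grip_width: 0.0
```

Run:
```python
from workcell import *
from h import *
import cv2
c=camera("scene"); cv2.imwrite(f"pics/s5.png",cv2.resize(c["color"][150:250,220:340,::-1],None,fx=6,fy=6,interpolation=cv2.INTER_CUBIC))
```

```text
(no output)
```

View pics/s5.png

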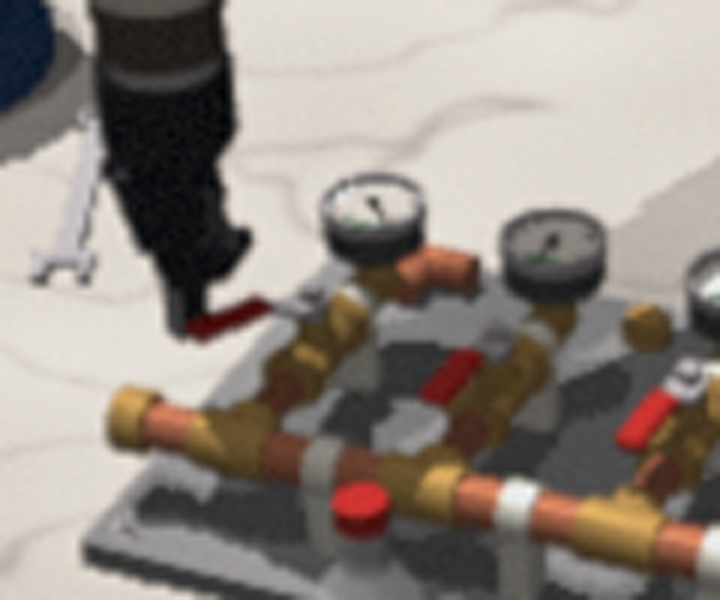

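Call:
send_rows(
  increments=[
    [[-0.03,0.125,0,0,0,-0.5],[-0.03,0.125,0,0,0,-0.5],[-0.03,0.125,0,0,0,-0.5],[-0.03,0.125,0,0,0,-0.5],[-0.03,0.125,0,0,0,-0.5],[-0.03,0.125,0,0,0,-0.5],[0,0,0,0,0,0]],
  ],
)

```text
clock: 10.07
eef_pos: [0.6177, -0.2067, 0.1075]
tool_rot: [0.002, 1.0, -0.003, 0.001]
ft_force: [-0.7, -9.9, -0.3]
grip_width: 0.0
```

Run:
```python
from workcell import *
from h import *
import cv2
c=camera("scene"); cv2.imwrite(f"pics/s6.png",cv2.resize(c["color"][150:250,220:340,::-1],None,fx=6,fy=6,interpolation=cv2.INTER_CUBIC))
```

```text
(no output)
```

View pics/s6.png

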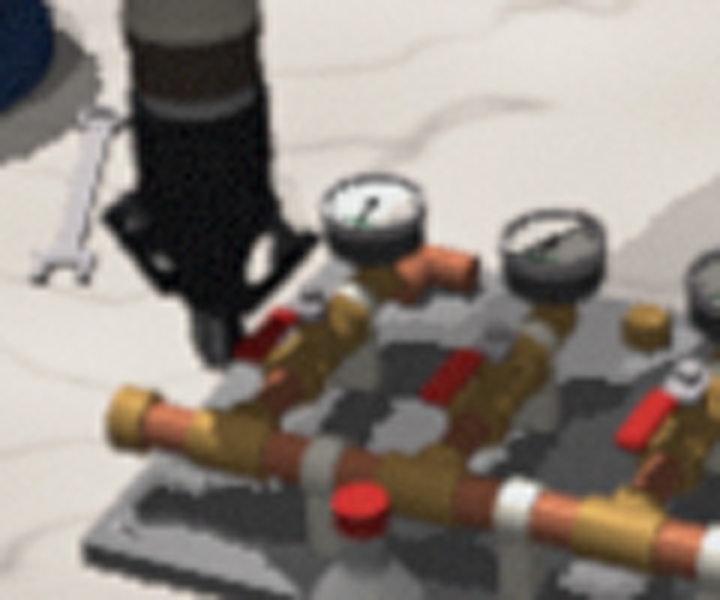

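The lever now looks parallel to its neighbours, and the force has risen to 10 N, so it is probably near its stop. I'll give a small extra press to seat it.

Call:
send_rows(
  increments=[
    [[0,0.04,0,0,0,0],[0,0.03,0,0,0,0],[0,0,0,0,0,0]],
  ],
)

```text
clock: 10.5
eef_pos: [0.6178, -0.2065, 0.1076]
tool_rot: [0.003, 1.0, -0.006, 0.001]
ft_force: [0.3, -17.0, -1.7]
grip_width: -0.0002
```

It is against the stop: the force rose to 17 N with no movement. Backing off toward -y.

Call:
send_rows(
  increments=[
    [[0,-0.3,0,0,0,0],[0,-0.3,0,0,0,0],[0,-0.2,0,0,0,0],[0,0,0,0,0,0],[0,0,0,0,0,0],[0,0,0,0,0,0],[0,0,0,0,0,0]],
  ],
)

```text
clock: 11.38
eef_pos: [0.617, -0.2395, 0.1069]
tool_rot: [-0.0, 1.0, 0.0, 0.0]
ft_force: [-0.9, -1.1, 1.0]
grip_width: 0.0001
```

Call:
send_rows(
  increments=[
    [[0,0,-0.5,0,0,0],[0,0,-0.5,0,0,0],[0,0,-0.5,0,0,0],[0,0,0,0,0,0]],
  ],
)

```text
clock: 11.88
eef_pos: [0.6184, -0.2403, 0.1845]
tool_rot: [-0.0, 1.0, -0.001, 0.003]
ft_force: [0.4, -0.1, -0.4]
grip_width: -0.0002
```

Run:
```python
from workcell import *
from h import *
import cv2
for n,(a,b,c0,d) in dict(scene=(150,250,220,340),top=(160,280,280,430)).items():
    c=camera(n); cv2.imwrite(f"pics/{n}7.png",cv2.resize(c["color"][a:b,c0:d,::-1],None,fx=5,fy=5,interpolation=cv2.INTER_CUBIC))
    if n=="scene":
        im=c["color"];P=cloud(c);hsv=cv2.cvtColor(im,cv2.COLOR_RGB2HSV)
        m=((hsv[...,0]<8)|(hsv[...,0]>172))&(hsv[...,1]>150)&(P[...,2]>.105)&(P[...,2]<.13)
        k,l,s,ce=cv2.connectedComponentsWithStats(m.astype(np.uint8))
        for i in range(1,k):
            p=P[l==i].mean(0)
            if s[i,4]>12 and .4<p[0]<.7 and abs(p[1])<.3: print(s[i],p.round(4),np.ptp(P[l==i],0).round(3))
```

```text
[261 202   9   8  33] [ 0.6063 -0.1793  0.1178] [0.047 0.014 0.011]
[290 209  10   9  45] [ 0.6074 -0.0677  0.1175] [0.04  0.017 0.01 ]
[323 215  10  10  51] [0.608  0.0456 0.1178] [0.052 0.019 0.013]
[358 223   9  10  50] [0.6083 0.1629 0.1186] [0.052 0.015 0.013]
```

View pics/scene7.png

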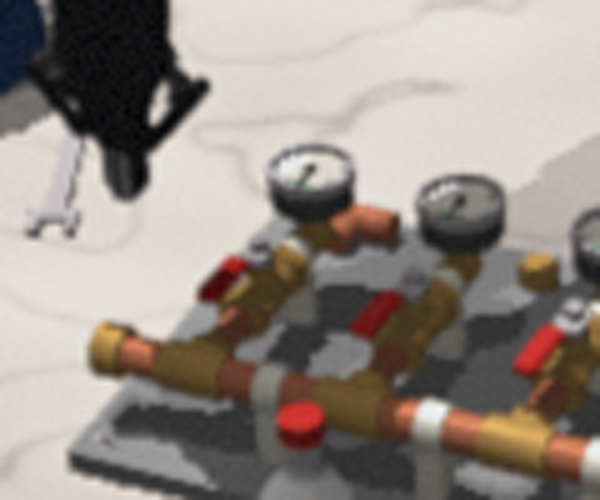

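View pics/top7.png

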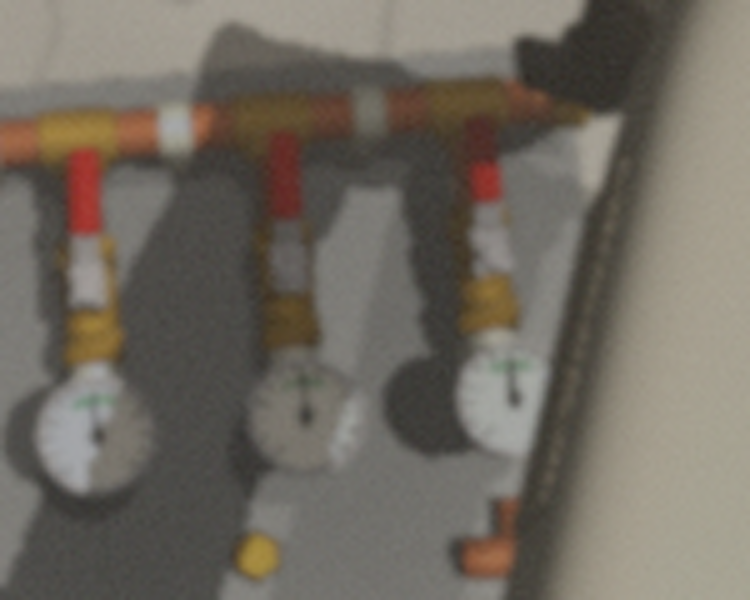

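Both views show the lever in line: the top view has the red sleeve at crop (485,165), parallel to its neighbours, and its gauge needle is up in the green band. Now to the dial.

Call:
send_rows(
  increments=[
    [[0.5,0.188,0,0,0,0],[0.5,0.188,0,0,0,0],[0.5,0.188,0,0,0,0],[0.5,0.188,0,0,0,0],[0.5,0.188,0,0,0,0],[0.53,0.188,0,0,0,0],[0,0,0,0,0,0],[0,0,0,0,0,0]],
  ],
)

```text
clock: 12.98
eef_pos: [0.4657, -0.1837, 0.1812]
tool_rot: [0.0, 1.0, 0.0, -0.0]
ft_force: [0.7, 0.3, 0.1]
grip_width: -0.0001
```

Call:
send_rows(
  increments=[
    [[0,0,0.15,0,0,0],[0,0,0.1,0,0,0],[0,0,0,0,0,0],[0,0,0,0,0,0],[0,0,0,0,0,0],[0,0,0,0,0,0],[0,0,0,0,0,0],[0,0,0,0,0,0]],
  ],
)

```text
clock: 13.98
eef_pos: [0.4654, -0.1836, 0.1694]
tool_rot: [0.0, 1.0, -0.0, 0.0]
ft_force: [-0.2, 0.3, -0.1]
grip_width: 0.0001
```

Call:
send_rows(
  increments=[
    [[0,0,0,0,0,0],[0,0,0,0,0,0],[0,0,0,0,0,0],[0,0,0,0,0,0],[0,0,0,0,0,0],[0,0,0,0,0,0],[0,0,0,0,0,0],[0,0,0,0,0,0]],
  ],
)

```text
clock: 14.98
eef_pos: [0.4654, -0.1836, 0.1693]
tool_rot: [0.0, 1.0, 0.0, -0.0]
ft_force: [1.0, -0.6, -0.0]
grip_width: 0.0001
```

Call:
send_rows(
  increments=[
    [[0,0,0,0,0,0],[0,0,0,0,0,0],[0,0,0,0,0,0],[0,0,0,0,0,0],[0,0,0,0,0,0],[0,0,0,0,0,0],[0,0,0,0,0,0],[0,0,0,0,0,0]],
  ],
)

```text
clock: 15.98
eef_pos: [0.4654, -0.1836, 0.1693]
tool_rot: [0.0, 1.0, -0.0, -0.0]
ft_force: [0.4, -0.2, -0.4]
grip_width: 0.0001
```

Run:
```python
from workcell import *
from h import *
import cv2
for n,(a,b,c0,d) in dict(scene=(130,250,200,350),top=(0,400,0,640)).items():
    c=camera(n); f=1 if n=="top" else 5; cv2.imwrite(f"pics/{n}8.png",cv2.resize(c["color"][a:b,c0:d,::-1],None,fx=f,fy=f,interpolation=cv2.INTER_CUBIC))
```

```text
(no output)
```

View pics/scene8.png

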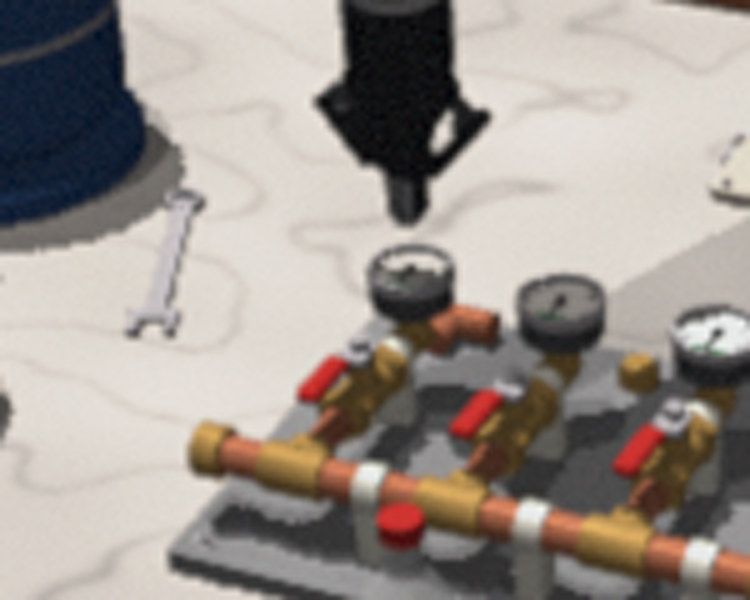

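View pics/top8.png

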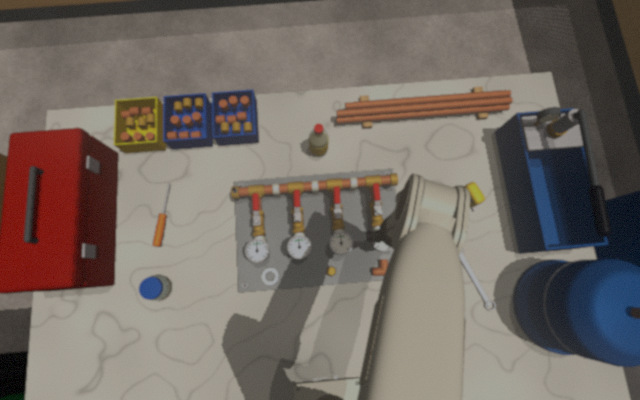

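The scene view has the fingertip at crop (408,215), centred over the dial at (412,265) with a clear gap. All four levers are in line, and the loose things visible in the top view are where they were at the start. Handing in.

```bash
python3 -c "
from workcell import *
print(job_done())"
```

```text
the job is handed in; nothing more can be done
None
```

The job is done and handed in at about 16 s of the 54 s allowed; it reports no verdict, so these results are from my own checks.

- **First pointing:** With the fingers shut, I held about 55 mm above the shut valve's pivot (the rightmost outlet) for over 2 s. The measured position was about 4 mm off the pivot sideways, with no contact force beyond sensor noise (about 1 N).
- **Lever:** I pushed it round 90° with the closed fingertips on one side only, never pinching it. At the stop the force rose to 17 N with no further movement, and I then backed off. Both camera views show it parallel to the other three levers, and its gauge needle has risen to the green band.
- **Last pointing:** I held about 54 mm above the middle of that outlet's dial, within 1 mm of the measured centre, for over 2 s, and finished there.
- **Everything else:** The last pictures show a clear gap under the fingertips and the other levers in line. The loose things I could see looked unmoved. The arm partly hides the copper elbow and the wrench in the top view, but both look in place in the scene view.

No check failed. The only disagreement is that the scene camera puts all four sleeves 4–5 mm further out in x and y than the top camera does. It is the same on all four, so I put it down to calibration and to seeing them from the side.

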